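Clamp the riser block in the bonding jig

ROBOT

A 6-joint arm with a two-finger parallel gripper is mounted at the origin on a cart in front of the work surface, level with it; the furniture and walls round the work are solid. World frame = base frame: x ahead of the robot, y to its left, z up, the work surface at z = 0. Lengths are in m, angles in rad, forces in N, time in s.
With the tool pointing down it reaches from about 0.375 to 0.975 m from the base axis. Payload 3.8 kg.
Tool frame: the origin (TCP) lies at the very end of the fingers, on their centre line; the grasp point (between the pads) lies 19 mm behind it; z points along the fingers, x is the direction in which the jaws open and shut, and the axes are right-handed (so a half turn about z gives the same grasp; the last joint's range is limited). The gripper opens to 85 mm and grips with 20 to 120 N. Pads are 22 mm wide; open, the fingers measure 114 mm over their backs; the gripper's body (76 mm by 85 mm) begins 54 mm behind the grasp point. The pads swing forward as they close: fully open they stand 13 mm farther back than shut.
Start: joints at [1.295, 0.264, 1.604, -0, 1.274, -0.037], TCP at [0.16, 0.656, 0.231] pointing down, gripper open.
Joint ranges: [-2.63, 2.63], [-0.94, 2.18], [0.31, 2.57], [-1.31, 4.45], [0, 2.66], [-2.55, 2.55]. Speed limits (rad/s): [2.57, 2.57, 3.14, 3.14, 3.14, 3.14].

INTERFACE

Orientations are given as a unit quaternion [x, y, z, w].
In Python, from station import r, viewer gives the robot as it stands. The module is installed in compiled form; this text tells all that it offers.
- The arm moves only by the shell command python3 -m inch 'ROWS' [FORCE]. ROWS is JSON, a list of rows, each an object of numbers: "rx", "ry", "rz": the turn, a rotation vector about the tool's x, y, z in rad; "x", "y", "z": the shift along the tool's x, y, z in cm; "hand": the opening, from 0 (shut) to 1 (fully open). A call has 1 to 8 rows; each row is the pose to reach, as a shift and turn from the pose measured when the call began, along the tool's axes at that moment; what a row does not reach only later rows make up. A row lasts 1/12 s, in which the tool goes at most 41.7 mm and 7.16 degrees, less where a joint would pass 70% of its speed; a pose out of reach is approached as far as the arm can. A call with a gripper value outside its range is refused whole. The fingers move at their own pace and stop on an object; FORCE is the grip in N (left out, the last holds). Time passes only in rows, so rows that repeat a pose let the fingers close. It gives the time, the measured TCP pose, the force and the opening at its end, in the units of the state.
- r.get_obs(): the state, without advancing time (a new reading comes with each control period).
- viewer.get_image(name): name is "side" or "top"; returns the picture (384x512x3 uint8, red, green, blue); there is no depth.
- viewer.get_calibration(name): a dict with "fov_y" (degrees; the focal length in pixels is half the picture's height over the tangent of half this angle, whatever the lens; pixels are square), "cx", "cy" (the principal point, pixels), "dist_coeffs" ([k1, k2, p1, p2, k3] as OpenCV has them; the pictures are not rectified), "rvec" (rotation vector, rad) and "tvec" (3), from world to camera coordinates, as OpenCV has them. Camera axes: x right, y down, z forward; pixel columns grow to the right and rows downward; lengths in m; the calibration is good to about 2 mm. A picture is of the moment at which its call begins. get_calibration takes no time and is no camera call.
- r.hand_in(): hands the job in, once; it reports no verdict.
The state is a dict: "time_s": time; "joint_positions": joint angles; "joint_velocities": joint speeds; "joint_efforts": joint torques, N m; "tool_pos": TCP position; "tcp_rot": TCP orientation; "ft_force": force on the tool from outside, world axes, zero at the start; "torque": the same for the moment, N m; "gripper_width": finger opening in m.
Only numpy, scipy, OpenCV 4.12 (cv2) and the standard library are available. Lean on these libraries where they do the work, as an engineer would, in place of code of your own. Each camera call takes 0.05 s, during which the arm holds its last target.

TASK

Clamp the black riser block in its jig: with a fingertip or the outside of the fingers, push the blue strap round until it stops over the block, then push the red-knobbed cam lever all the way down so that the strap's rubber shoe presses on the block. Only push, do not grip or lift anything; keep the fingers off the block, leave the things round about where they are, and finish clear with the clamp closed.

Things in the scene. Friction and masses are not known exactly. Their poses are not given: they have to be found in the camera images.
- jig: Aluminium jig fixed to the table, plate 195 x 100 x 12 mm (x -55 to 140, y -50 to 50 mm). Origin: on the vertical axis of the pivot post, at table height. x points from the post to the nest (centre x = 85 mm, four 7 mm high strips) where the block sits on the plate; z up. A 10 mm stop pin, top at 66 mm, stands at x = 40, y = -17 mm where the strap stops.
- strap (a joint): Turn of the blue strap about the post axis, rad. At 0 it points along jig +y; growing, it turns clockwise seen from above; at its stop, 1.571, it points along jig +x with its shoe over the middle of the block. Starts at 0 to 0.4. About 1 N at its end turns it; it stays where left. It carries the lever, which always points the opposite way from the strap.
- strap_end (a point): Point on the strap's centre line and top face, 85 mm from the post axis, straight above the rubber shoe. The strap is a bar 24 mm wide that runs from the post axis to 115 mm out, underside 52 mm and top 70 mm above the table (underside 15 mm above the block's top).
- lever (a joint): Angle of the cam lever, rad: 0 = 50 deg above level, 0.873 = all the way down, level (its stop). Starts at 0 to 0.1. Its level pivot lies across the strap on the post axis, 87 mm above the table; the 11 mm steel bar runs out from it on the side away from the strap. It stays where left; pressing straight down on the bar 50 mm out from the post axis takes about 4 to 8 N.
- lever_knob (a point): Centre of the red ball knob, 22 mm across, at the end of the cam lever, 90 mm from the lever's pivot.
- shoe: Black rubber shoe, 18 mm across and 7 mm high, under the strap end; origin: centre of its underside. It hangs 4 mm above the block; pushing the lever fully down lowers it and presses it on the block with about 9 N through a spring.
- riser: The black riser block, 50 x 50 x 25 mm, loose in the nest on the jig plate. Origin: centre of its underside, 12 mm above the table.
- lens_box: Bystander: white lens box, 47 x 45 x 19 mm, lying on the table beside the jig; origin: centre of its underside.
- adapter: Bystander: small white ring adapter, 26 mm across, 15 mm high, beside the jig; origin: centre of its underside.
- ball_driver: Bystander: screwdriver-like driver with a red handle, 193 x 21 x 20 mm, lying to the left, 0.1 m or more behind a fixed upright black board (not listed) that stands along the front left edge of the table: face at world x = 0.33 m, from y = 0.41 m leftwards, 0.56 m high. Origin: under its middle.
- air_blower: Bystander: blue rubber air blower, 62 mm across, 133 mm high, standing; origin: centre of its underside.
- iris_post: Bystander: black iris disc on a post, 26 x 58 x 116 mm, standing; origin: centre of its underside.
- power_meter: Bystander: light grey hand-held meter leaning on its stand, 143 x 88 x 203 mm; origin: centre of its underside.
There are look-alikes about, which are no part of the job. Leave any green or turquoise look-alike of the riser alone.

How it is judged:
On the way, in this order (a step that is already met when the one before it is completed fails the run):
1. the strap is swung over the block to its stop while the cam lever is still up (value of joint strap above 1.48 rad and value of joint lever below 0.35 rad), for 0.2 s.
2. the cam lever is pushed down and the shoe presses on the block (value of joint strap above 1.48 rad and value of joint lever above 0.79 rad and contact force between shoe and riser above 3 N), for 0.2 s.
At the end, for the whole second after the job is handed in: The strap stands within about 5 degrees of its stop over the block, the cam lever is within about 5 degrees of fully down, the shoe presses on the block with more than 3 N, and the block still sits in its nest (within 6 mm of where it was); all at rest (all of step 2 and distance of riser from where it was at the start of the episode below 0.006 m and velocity of joint each of strap, lever below 0.05 rad/s and linear speed of riser below 0.01 m/s); the robot touches nothing.
It fails at once if the riser block is lifted or shoved out of its nest (more than 8 mm) (distance of riser from where it was at the start of the episode above 0.008 m).
It fails at once if the fingers press on the riser block (contact force between the fingers and riser above 2 N).
It fails at once if a bystander (lens box, adapter, driver, blower, iris, meter) is moved more than 20 mm (distance of any of lens_box, adapter, ball_driver, air_blower, iris_post, power_meter from where it was at the start of the episode above 0.02 m).
It also fails if it takes over 61 s, if anything falls off the work surface, if the arm or the gripper's body presses on something with over 40 N, if the wrist force passes 120 N, or if a joint passes its speed limit or range.

## Working session

There is one attempt and no reset: what is moved stays moved. The work goes in short steps, Python scripts to look and compute and a shell command to move; the robot and the scene stay as the last step left them, time stands still between calls to the robot, and variables do not carry over. Pictures are saved under pics/ and viewed, and the job is handed in when it is done.

```bash
mkdir -p pics
python3 - <<'E'
from station import r, viewer
import cv2
o=r.get_obs(); print(o)
for n in("side","top"):
    im=viewer.get_image(n); cv2.imwrite(f"pics/{n}0.png",im[:,:,::-1]); print(n,viewer.get_calibration(n))
E
```

```text
{'time_s': 0.0, 'joint_positions': array([ 1.29507226e+00,  2.64767063e-01,  1.60539233e+00, -2.07249282e-05,
        1.27370374e+00, -3.69088879e-02]), 'joint_velocities': array([-0.00035359, -0.00037863, -0.00012156, -0.00056685, -0.00133177,
       -0.00144038]), 'joint_efforts': array([-6.95309154e-04, -5.15109229e+01, -3.67328525e+01,  1.25795941e-04,
        1.27140436e-02, -3.10565679e-05]), 'tool_pos': array([0.15948445, 0.65512462, 0.22994276]), 'tcp_rot': array([ 7.86302767e-01,  6.17840327e-01, -9.12090788e-04,  6.75986948e-04]), 'ft_force': array([ 0.31670496,  0.08142633, -0.08057732]), 'torque': array([-0.03579594, -0.04257543,  0.04487314]), 'gripper_width': 0.08540586123477834}
side {'fov_y': 53.90777758609038, 'cx': 250.66824259484633, 'cy': 190.22272448383643, 'dist_coeffs': array([-0.09133811,  0.        ,  0.        ,  0.        ,  0.        ]), 'rvec': array([ 0.19339861, -2.70022193,  1.48994504]), 'tvec': array([0.5799514 , 0.14371345, 1.17552037])}
top {'fov_y': 42.598605048550866, 'cx': 253.89746688264748, 'cy': 194.47075873205412, 'dist_coeffs': array([-0.05343707,  0.        ,  0.        ,  0.        ,  0.        ]), 'rvec': array([ 2.14788907, -2.09801787,  0.20816345]), 'tvec': array([0.0321708 , 0.57650963, 1.46946372])}
```

View pics/side0.png

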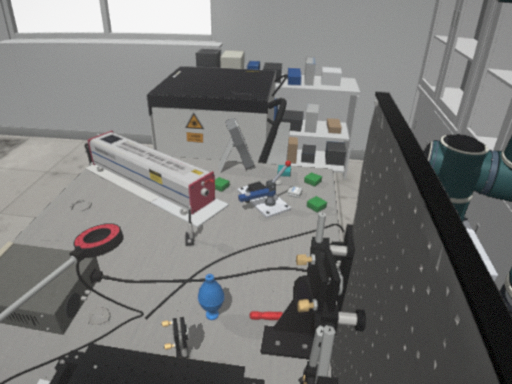

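View pics/top0.png

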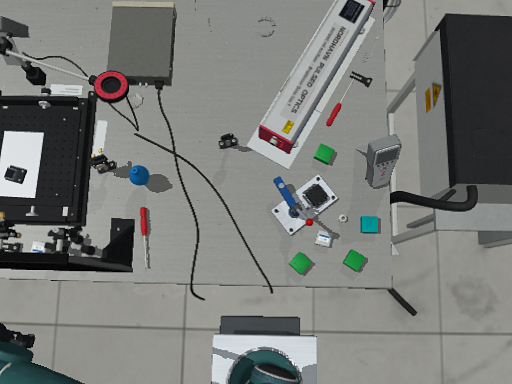

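```bash
cat > h.py <<'E'
import numpy as np, cv2
from station import r, viewer
def cam(n):
    c=viewer.get_calibration(n); f=192/np.tan(np.radians(c['fov_y'])/2)
    K=np.array([[f,0,c['cx']],[0,f,c['cy']],[0,0,1]]); return K,c['dist_coeffs'],c['rvec'],c['tvec']
def proj(n,P):
    K,d,rv,t=cam(n); return cv2.projectPoints(np.array(P,float).reshape(-1,1,3),rv,t,K,d)[0].reshape(-1,2)
def unproj(n,uv,z):
    K,d,rv,t=cam(n); R=cv2.Rodrigues(rv)[0]
    u=cv2.undistortPoints(np.array(uv,float).reshape(-1,1,2),K,d).reshape(-1,2)
    D=np.c_[u,np.ones(len(u))]@R; C=-R.T@t
    z=np.broadcast_to(z,len(u)); s=(z-C[2])/D[:,2]; return C+s[:,None]*D
def crop(n,im,x0,y0,w,h,s,out):
    c=cv2.resize(im[y0:y0+h,x0:x0+w,::-1],None,fx=s,fy=s,interpolation=cv2.INTER_CUBIC); cv2.imwrite(out,c)
E
python3 - <<'E'
from h import *
t=cv2.imread('pics/top0.png')[:,:,::-1]; s=cv2.imread('pics/side0.png')[:,:,::-1]
crop('top',t,255,160,100,75,8,'pics/t0c.png'); crop('side',s,210,140,120,90,6,'pics/s0c.png')
E
```

```text
(no output)
```

View pics/t0c.png

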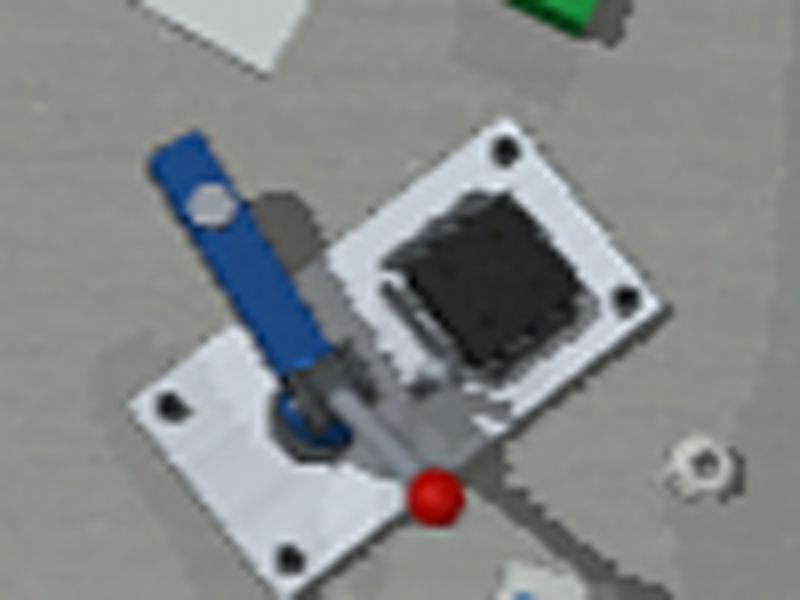

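View pics/s0c.png

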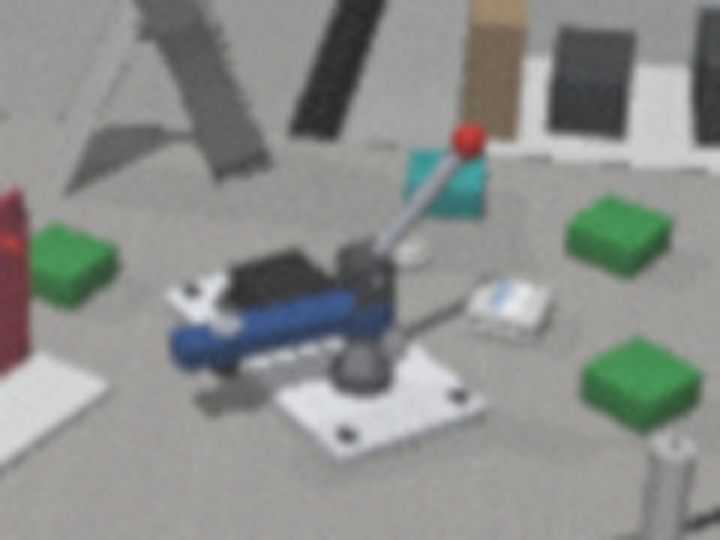

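Run:
```python
from h import *
from scipy.optimize import least_squares
J=np.array([[.14,.05],[.14,-.05],[-.055,-.05],[-.055,.05]])
uv=np.array([[505,117],[668,308],[290,600],[130,403]])/8-0.44+[255,160]
P=unproj('top',uv,.012)[:,:2]; print(P)
su=np.array([[485,408],[340,465]])/6-.4+[210,140]
print('side corners -55: ',unproj('side',su,.012))
def f(p,full=0):
    c,s=np.cos(p[2]),np.sin(p[2]); return ((J@np.array([[c,s],[-s,c]])+p[:2])-P).ravel()
q=least_squares(f,[.5,-.05,-.9]); print(q.x,q.fun)
x,y,th=q.x
ts=unproj('top',np.array([[175,148],[213,205]])/8-.44+[255,160],.07); print('strap',ts)
e=ts[1,:2]-[x,y]; print(np.linalg.norm(e),'strap angle',th+np.pi/2-np.arctan2(e[1],e[0]))
# side-based strap
ss=unproj('side',np.array([[228,322]])/6-.4+[210,140],.07);print('side strapend',ss)
# knob
for lev in(0,.1):
  for st in (0,.1,.2,.3,.4):
    a=th+np.pi/2-st; b=np.radians(50)-lev
    K=[x-.09*np.cos(b)*np.cos(a),y-.09*np.cos(b)*np.sin(a),.087+.09*np.sin(b)]
    print(lev,st,np.round(K,3),((proj('top',K)-[255,160]+.44)*8).round(),((proj('side',K)-[210,140]+.4)*6).round())
names={'lens':('top',(322.5,240),.019),'adapter':('top',(700/8+255,463/8+160),.015),'g1':('top',(301,263),.02),'g2':('top',(325,154),.02),'iris':('top',(228,141),.05),'meter':('top',(380,165),.1),'laser':('top',(285,157),.0),'blower':('top',(139,176),.07)}
for k,(n,u,z) in names.items(): print(k,unproj(n,[u],z).round(3))
```

```text
[[ 0.65533072 -0.15799516]
 [ 0.57875948 -0.22299265]
 [ 0.45858854 -0.07316564]
 [ 0.53536299 -0.00907678]]
side corners -55:  [[ 0.45908442 -0.06833235  0.012     ]
 [ 0.53456427 -0.00191746  0.012     ]]
[ 0.53022541 -0.0828104  -0.88893943] [ 1.94788898e-03 -1.99997654e-03  8.78755744e-04 -2.60640707e-05
 -1.84628729e-03  1.54566105e-03 -9.80357434e-04  4.80379567e-04]
strap [[ 0.62596886 -0.02262539  0.07      ]
 [ 0.6038456  -0.03756532  0.07      ]]
0.08641209315804993 strap angle 0.13078991228769554
side strapend [[ 0.60262286 -0.04481612  0.07      ]]
0 0 [ 0.485 -0.119  0.156] [[452. 484.]] [[460. 136.]]
0 0.1 [ 0.482 -0.115  0.156] [[439. 493.]] [[466. 141.]]
0 0.2 [ 0.479 -0.11   0.156] [[425. 501.]] [[471. 145.]]
0 0.3 [ 0.477 -0.104  0.156] [[410. 508.]] [[475. 150.]]
0 0.4 [ 0.475 -0.099  0.156] [[395. 513.]] [[478. 155.]]
0.1 0 [ 0.48  -0.123  0.15 ] [[461. 501.]] [[469. 143.]]
0.1 0.1 [ 0.476 -0.118  0.15 ] [[447. 511.]] [[476. 148.]]
0.1 0.2 [ 0.473 -0.113  0.15 ] [[431. 520.]] [[481. 153.]]
0.1 0.3 [ 0.47  -0.107  0.15 ] [[415. 527.]] [[485. 159.]]
0.1 0.4 [ 0.468 -0.101  0.15 ] [[398. 532.]] [[489. 165.]]
lens [[ 0.443 -0.172  0.019]]
adapter [[ 0.515 -0.236  0.015]]
g1 [[ 0.37  -0.105  0.02 ]]
g2 [[ 0.721 -0.181  0.02 ]]
iris [[0.747 0.132 0.05 ]]
meter [[ 0.668 -0.337  0.1  ]]
laser [[ 0.713 -0.053  0.   ]]
blower [[0.622 0.402 0.07 ]]
```

```bash
cat >> h.py <<'E'
from scipy.spatial.transform import Rotation as Ro
X0,Y0,TH=.5300,-.0815,-.889
def tr(*pts):
    o=r.get_obs(); R=Ro.from_quat(o['tcp_rot']).as_matrix()
    for p in pts: print(np.round(p,3),'-> cm',np.round(R.T@(np.array(p)-o['tool_pos'])*100,1))
def jig(x,y,z):
    c,s=np.cos(TH),np.sin(TH); return [X0+c*x-s*y,Y0+s*x+c*y,z]
def arc(s,rad,off,z): # s strap angle; off = to the behind side
    return jig(rad*np.sin(s)-off*np.cos(s), rad*np.cos(s)+off*np.sin(s), z)
def st():
    o=r.get_obs(); print(round(o['time_s'],2),o['tool_pos'].round(4),Ro.from_quat(o['tcp_rot']).as_matrix().round(2).tolist(),o['ft_force'].round(1),o['gripper_width'].round(4),o['joint_positions'].round(2))
E
python3 - <<'E'
from h import *
tr([.16,.41,.23],[.28,.31,.23],[.42,.15,.23],[.582,.005,.23])
print(arc(.13,.09,.045,.06))
E
```

```text
[0.16 0.41 0.23] -> cm [-23.8   5.9   0.1]
[0.28 0.31 0.23] -> cm [-30.7  19.9   0.1]
[0.42 0.15 0.23] -> cm [-42.9  37.3   0.1]
[0.582 0.005 0.23 ] -> cm [-53.2  56.4   0.1]
[np.float64(0.5830527798176346), np.float64(0.004000892121787794), 0.06]
```

```bash
python3 -m inch '[{"x":-4,"y":1,"hand":0},{"x":-8,"y":2,"hand":0},{"x":-12,"y":3,"hand":0},{"x":-16,"y":4,"hand":0},{"x":-20,"y":5,"hand":0},{"x":-23.8,"y":5.9,"hand":0},{"x":-23.8,"y":5.9,"hand":0}]' 30
python3 - <<'E'
from h import *
st();tr([.28,.31,.23],[.42,.15,.23])
E
```

```text
schema error: expected keys rx, ry, rz, x, y, z, hand
Traceback (most recent call last):
  File "h.py", line 25, in st
    o=r.get_obs(); print(round(o['time_s'],2),o['tool_pos'].round(4),Ro.from_quat(o['tcp_rot']).as_matrix().round(2).tolist(),o['ft_force'].round(1),o['gripper_width'].round(4),o['joint_positions'].round(2))
                                                                                                                                                     ^^^^^^^^^^^^^^^^^^^^^^^^
AttributeError: 'float' object has no attribute 'round'
```

All keys are needed in every row.

```bash
sed -i "s/o\['gripper_width'\].round(4)/round(o['gripper_width'],4)/" h.py; python3 -m inch '[{"rx":0,"ry":0,"rz":0,"x":-4,"y":1,"z":0,"hand":0},{"rx":0,"ry":0,"rz":0,"x":-8,"y":2,"z":0,"hand":0},{"rx":0,"ry":0,"rz":0,"x":-12,"y":3,"z":0,"hand":0},{"rx":0,"ry":0,"rz":0,"x":-16,"y":4,"z":0,"hand":0},{"rx":0,"ry":0,"rz":0,"x":-20,"y":5,"z":0,"hand":0},{"rx":0,"ry":0,"rz":0,"x":-23.8,"y":5.9,"z":0,"hand":0},{"rx":0,"ry":0,"rz":0,"x":-23.8,"y":5.9,"z":0,"hand":0}]' 30
python3 - <<'E'
from h import *
st();tr([.28,.31,.23],[.42,.15,.23])
E
```

```text
time_s: 0.68
tool_pos: [0.1591, 0.4027, 0.2283]
tcp_rot: [0.787, 0.617, -0.004, 0.003]
ft_force: [0.1, -0.0, -0.9]
gripper_width: 0.0006
0.68 [0.1591 0.4027 0.2283] [[0.24, 0.97, -0.0], [0.97, -0.24, -0.01], [-0.01, -0.0, -1.0]] [ 0.1 -0.  -0.9] 0.0006 [ 1.14 -0.2   2.09 -0.    1.26 -0.19]
[0.28 0.31 0.23] -> cm [-6.1 13.9 -0.1]
[0.42 0.15 0.23] -> cm [-18.3  31.4  -0. ]
```

```bash
python3 -m inch '[{"rx":0,"ry":0,"rz":0,"x":-1.5,"y":3.5,"z":0,"hand":0},{"rx":0,"ry":0,"rz":0,"x":-3,"y":7,"z":0,"hand":0},{"rx":0,"ry":0,"rz":0,"x":-4.6,"y":10.5,"z":0,"hand":0},{"rx":0,"ry":0,"rz":0,"x":-6.1,"y":13.9,"z":0,"hand":0},{"rx":0,"ry":0,"rz":0.11,"x":-8.2,"y":17,"z":0,"hand":0},{"rx":0,"ry":0,"rz":0.22,"x":-10.4,"y":20,"z":0,"hand":0},{"rx":0,"ry":0,"rz":0.33,"x":-12.5,"y":23,"z":0,"hand":0},{"rx":0,"ry":0,"rz":0.43,"x":-14.6,"y":26,"z":0,"hand":0}]'
python3 - <<'E'
from h import *
st();tr([.582,.005,.20])
E
```

```text
time_s: 1.35
tool_pos: [0.3779, 0.1976, 0.2295]
tcp_rot: [0.901, 0.433, -0.003, 0.003]
ft_force: [0.7, 0.5, 0.2]
gripper_width: 0.0002
1.35 [0.3779 0.1976 0.2295] [[0.63, 0.78, -0.0], [0.78, -0.63, -0.01], [-0.01, 0.0, -1.0]] [0.7 0.5 0.2] 0.0002 [ 0.43 -0.22  2.1  -0.01  1.27 -0.46]
[0.582 0.005 0.2  ] -> cm [-2.2 28.   3.1]
```

```bash
python3 -m inch '[{"rx":0,"ry":0,"rz":0.1,"x":-0.3,"y":4,"z":0,"hand":0},{"rx":0,"ry":0,"rz":0.21,"x":-0.6,"y":8,"z":0,"hand":0},{"rx":0,"ry":0,"rz":0.21,"x":-0.9,"y":12,"z":0,"hand":0},{"rx":0,"ry":0,"rz":0.21,"x":-1.2,"y":16,"z":0,"hand":0},{"rx":0,"ry":0,"rz":0.21,"x":-1.6,"y":20,"z":0.5,"hand":0},{"rx":0,"ry":0,"rz":0.21,"x":-1.9,"y":24,"z":1.5,"hand":0},{"rx":0,"ry":0,"rz":0.21,"x":-2.2,"y":28,"z":3,"hand":0},{"rx":0,"ry":0,"rz":0.21,"x":-2.2,"y":28,"z":3,"hand":0}]'
python3 - <<'E'
from h import *
st();tr([.583,.004,.11],[.583,.004,.058])
t=viewer.get_image('top'); s=viewer.get_image('side')
crop('top',t,255,160,100,75,8,'pics/t1c.png'); crop('side',s,210,140,120,90,6,'pics/s1c.png')
E
```

```text
time_s: 2.02
tool_pos: [0.5854, 0.0005, 0.1968]
tcp_rot: [0.943, 0.334, -0.004, 0.004]
ft_force: [-0.5, 0.3, -1.0]
gripper_width: -0.0002
2.02 [5.854e-01 5.000e-04 1.968e-01] [[0.78, 0.63, -0.0], [0.63, -0.78, -0.01], [-0.01, 0.01, -1.0]] [-0.5  0.3 -1. ] -0.0002 [-0.04  0.12  1.84 -0.01  1.19 -0.71]
[0.583 0.004 0.11 ] -> cm [ 0.1 -0.5  8.7]
[0.583 0.004 0.058] -> cm [ 0.2 -0.5 13.9]
```

View pics/t1c.png

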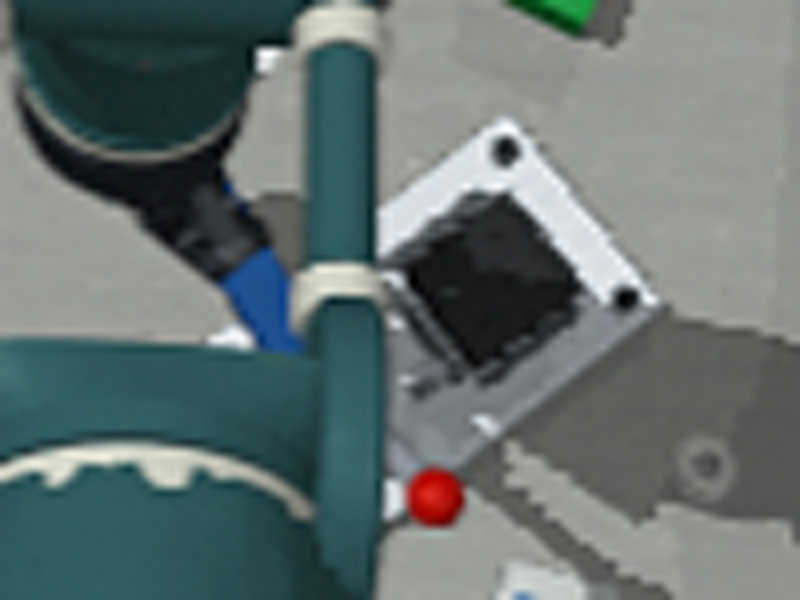

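View pics/s1c.png

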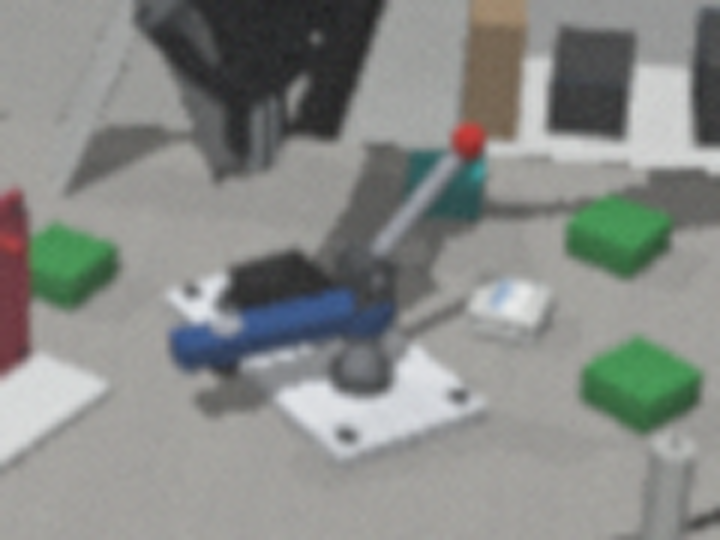

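```bash
python3 -m inch '[{"rx":0,"ry":0,"rz":0,"x":0,"y":-0.5,"z":3,"hand":0},{"rx":0,"ry":0,"rz":0,"x":0,"y":-0.5,"z":6,"hand":0},{"rx":0,"ry":0,"rz":0,"x":0.1,"y":-0.5,"z":8.5,"hand":0},{"rx":0,"ry":0,"rz":0,"x":0.1,"y":-0.5,"z":8.7,"hand":0}]'
python3 - <<'E'
from h import *
st();tr([.583,.004,.11],[.583,.004,.058])
s=viewer.get_image('side')
print(proj('side',[[.583,.004,.11]]))
crop('side',s,150,60,200,150,4,'pics/s2c.png')
E
```

```text
time_s: 2.45
tool_pos: [0.5746, 0.0094, 0.1066]
tcp_rot: [0.942, 0.335, -0.009, 0.001]
ft_force: [-1.3, 0.1, -1.6]
gripper_width: -0.0002
2.45 [0.5746 0.0094 0.1066] [[0.77, 0.63, -0.02], [0.63, -0.78, -0.01], [-0.02, -0.0, -1.0]] [-1.3  0.1 -1.6] -0.0002 [-0.02  0.2   1.93 -0.01  1.03 -0.7 ]
[0.583 0.004 0.11 ] -> cm [ 0.3  0.9 -0.4]
[0.583 0.004 0.058] -> cm [0.4 1.  4.8]
[[251.7729452  191.37484712]]
```

View pics/s2c.png

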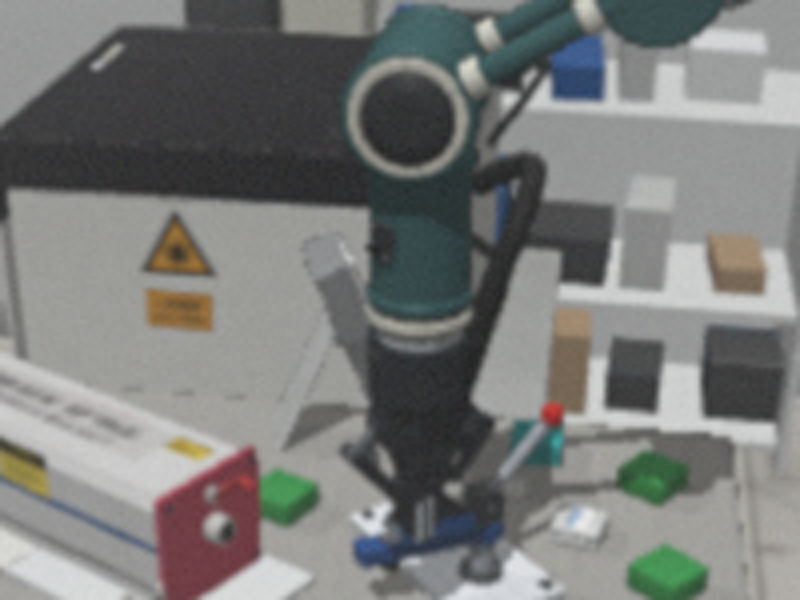

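```bash
python3 -m inch '[{"rx":0,"ry":0,"rz":0,"x":0.2,"y":0.5,"z":1.5,"hand":0},{"rx":0,"ry":0,"rz":0,"x":0.4,"y":0.8,"z":3,"hand":0},{"rx":0,"ry":0,"rz":0,"x":0.4,"y":0.8,"z":4.6,"hand":0},{"rx":0,"ry":0,"rz":0,"x":0.4,"y":0.8,"z":4.6,"hand":0},{"rx":0,"ry":0,"rz":0,"x":0.4,"y":0.8,"z":4.6,"hand":0}]'
python3 - <<'E'
from h import *
st()
tr(*[arc(s,.09,.025,.058) for s in (.1,.3,.5,.7,.9,1.1,1.3,1.45,1.571)])
s=viewer.get_image('side')
crop('side',s,210,140,120,90,6,'pics/s3c.png')
E
```

```text
time_s: 2.92
tool_pos: [0.5838, 0.0058, 0.0639]
tcp_rot: [0.942, 0.336, -0.007, 0.001]
ft_force: [0.4, -0.8, 1.0]
gripper_width: -0.0
2.92 [0.5838 0.0058 0.0639] [[0.77, 0.63, -0.01], [0.63, -0.77, -0.01], [-0.01, -0.0, -1.0]] [ 0.4 -0.8  1. ] -0.0 [-0.03  0.26  1.94 -0.01  0.95 -0.71]
[ 0.591 -0.011  0.058] -> cm [-0.5  1.8  0.6]
[ 0.604 -0.025  0.058] -> cm [-0.3  3.7  0.6]
[ 0.614 -0.041  0.058] -> cm [-0.6  5.5  0.6]
[ 0.62  -0.058  0.058] -> cm [-1.2  7.3  0.6]
[ 0.623 -0.077  0.058] -> cm [-2.1  8.9  0.6]
[ 0.622 -0.095  0.058] -> cm [-3.4 10.3  0.6]
[ 0.618 -0.113  0.058] -> cm [-4.9 11.4  0.6]
[ 0.612 -0.126  0.058] -> cm [-6.1 12.   0.7]
[ 0.606 -0.136  0.058] -> cm [-7.2 12.4  0.7]
```

View pics/s3c.png

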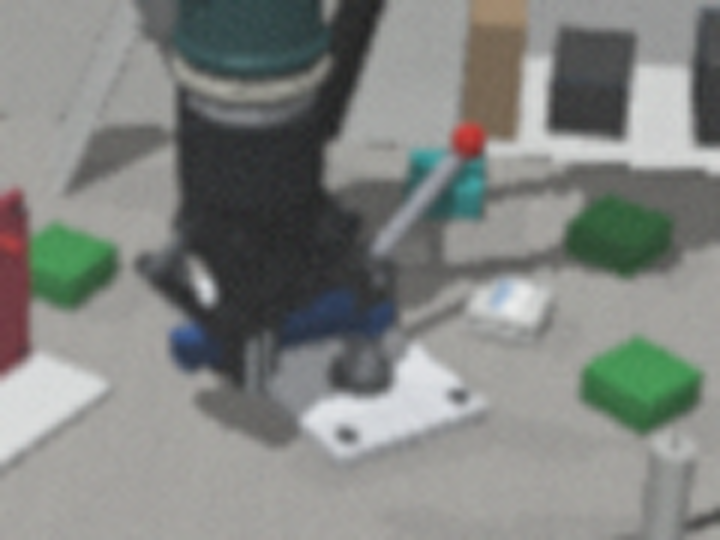

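```bash
python3 -m inch '[{"rx":0,"ry":0,"rz":0,"x":-0.3,"y":0.9,"z":0.6,"hand":0},{"rx":0,"ry":0,"rz":0,"x":-0.5,"y":1.8,"z":0.7,"hand":0},{"rx":0,"ry":0,"rz":0,"x":-0.4,"y":2.8,"z":0.7,"hand":0},{"rx":0,"ry":0,"rz":0,"x":-0.3,"y":3.7,"z":0.7,"hand":0},{"rx":0,"ry":0,"rz":0,"x":-0.4,"y":4.6,"z":0.7,"hand":0},{"rx":0,"ry":0,"rz":0,"x":-0.6,"y":5.5,"z":0.7,"hand":0}]'
python3 - <<'E'
from h import *
st()
tr(*[arc(s,.09,.025,.057) for s in (.5,.7,.9,1.1,1.3,1.45,1.571)])
s=viewer.get_image('side')
crop('side',s,210,140,120,90,6,'pics/s4c.png')
E
```

```text
time_s: 3.47
tool_pos: [0.6155, -0.0417, 0.0578]
tcp_rot: [0.942, 0.335, -0.006, 0.002]
ft_force: [-1.0, -0.0, -0.3]
gripper_width: -0.0002
3.47 [ 0.6155 -0.0417  0.0578] [[0.77, 0.63, -0.01], [0.63, -0.77, -0.01], [-0.01, -0.0, -1.0]] [-1.  -0.  -0.3] -0.0002 [-0.1   0.32  1.87 -0.01  0.96 -0.78]
[ 0.614 -0.041  0.057] -> cm [-0.  -0.2  0.1]
[ 0.62  -0.058  0.057] -> cm [-0.7  1.6  0.1]
[ 0.623 -0.077  0.057] -> cm [-1.6  3.2  0.1]
[ 0.622 -0.095  0.057] -> cm [-2.8  4.6  0.1]
[ 0.618 -0.113  0.057] -> cm [-4.3  5.7  0.1]
[ 0.612 -0.126  0.057] -> cm [-5.6  6.3  0.1]
[ 0.606 -0.136  0.057] -> cm [-6.7  6.7  0.2]
```

View pics/s4c.png

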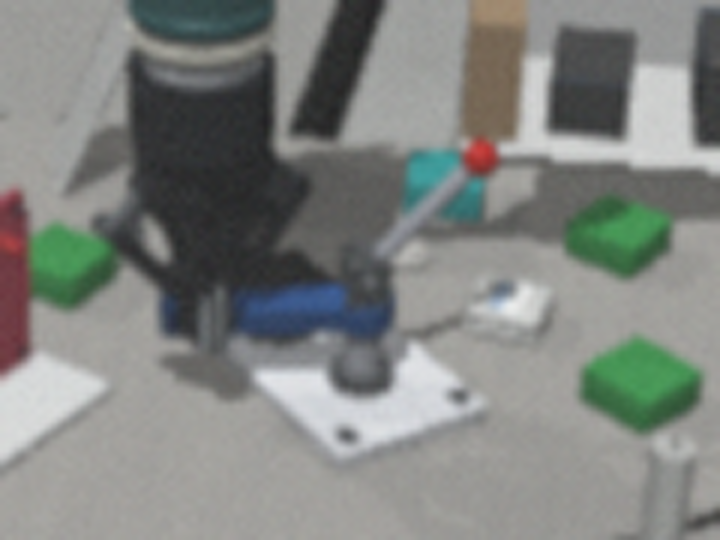

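```bash
python3 -m inch '[{"rx":0,"ry":0,"rz":0,"x":-0.3,"y":0.7,"z":0.1,"hand":0},{"rx":0,"ry":0,"rz":0,"x":-0.7,"y":1.6,"z":0.1,"hand":0},{"rx":0,"ry":0,"rz":0,"x":-1.1,"y":2.4,"z":0.1,"hand":0},{"rx":0,"ry":0,"rz":0,"x":-1.6,"y":3.2,"z":0.1,"hand":0},{"rx":0,"ry":0,"rz":0,"x":-2.2,"y":3.9,"z":0.1,"hand":0},{"rx":0,"ry":0,"rz":0,"x":-2.8,"y":4.6,"z":0.1,"hand":0},{"rx":0,"ry":0,"rz":0,"x":-3.5,"y":5.2,"z":0.1,"hand":0},{"rx":0,"ry":0,"rz":0,"x":-4.3,"y":5.7,"z":0.1,"hand":0}]'
python3 - <<'E'
from h import *
st()
tr(*[arc(s,.09,.025,.057) for s in (1.3,1.4,1.5,1.571)])
s=viewer.get_image('side')
crop('side',s,210,140,120,90,6,'pics/s5c.png')
E
```

```text
time_s: 4.18
tool_pos: [0.6191, -0.1156, 0.0576]
tcp_rot: [0.942, 0.335, -0.005, 0.003]
ft_force: [-0.3, 1.7, 0.9]
gripper_width: -0.0001
4.18 [ 0.6191 -0.1156  0.0576] [[0.78, 0.63, -0.01], [0.63, -0.78, -0.01], [-0.01, 0.0, -1.0]] [-0.3  1.7  0.9] -0.0001 [-0.22  0.34  1.85 -0.01  0.96 -0.89]
[ 0.618 -0.113  0.057] -> cm [ 0.  -0.3  0.1]
[ 0.614 -0.122  0.057] -> cm [-0.8  0.2  0.1]
[ 0.61  -0.13   0.057] -> cm [-1.6  0.5  0.1]
[ 0.606 -0.136  0.057] -> cm [-2.3  0.7  0.1]
```

View pics/s5c.png

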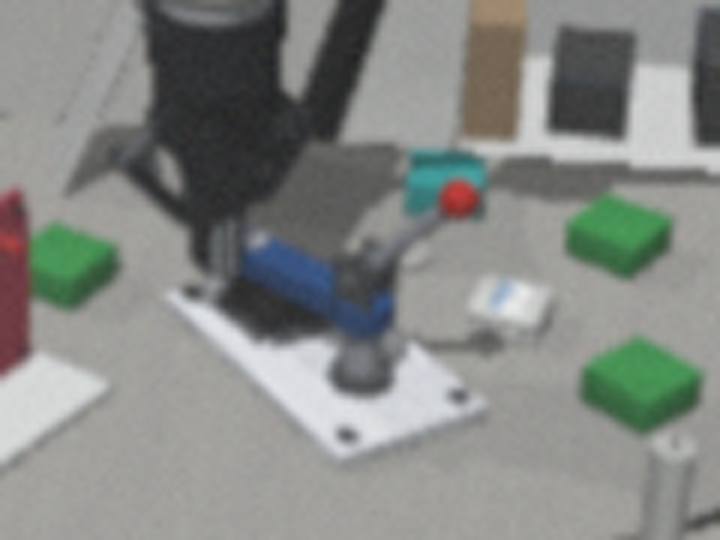

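```bash
python3 -m inch '[{"rx":0,"ry":0,"rz":0,"x":-0.4,"y":0,"z":0.1,"hand":0},{"rx":0,"ry":0,"rz":0,"x":-0.8,"y":0.1,"z":0.1,"hand":0},{"rx":0,"ry":0,"rz":0,"x":-1.2,"y":0.2,"z":0.1,"hand":0},{"rx":0,"ry":0,"rz":0,"x":-1.6,"y":0.3,"z":0.1,"hand":0},{"rx":0,"ry":0,"rz":0,"x":-1.8,"y":0.4,"z":0.1,"hand":0},{"rx":0,"ry":0,"rz":0,"x":-1.8,"y":0.4,"z":0.1,"hand":0}]'
python3 - <<'E'
from h import *
st()
tr(*[arc(s,.09,.025,.057) for s in (1.5,1.571)])
s=viewer.get_image('side')
crop('side',s,210,140,120,90,6,'pics/s6c.png')
E
```

```text
time_s: 4.73
tool_pos: [0.6064, -0.1319, 0.0568]
tcp_rot: [0.942, 0.335, -0.006, 0.003]
ft_force: [-0.3, -0.2, -0.2]
gripper_width: -0.0001
4.73 [ 0.6064 -0.1319  0.0568] [[0.78, 0.63, -0.01], [0.63, -0.78, -0.01], [-0.01, 0.0, -1.0]] [-0.3 -0.2 -0.2] -0.0001 [-0.25  0.33  1.87 -0.01  0.95 -0.92]
[ 0.61  -0.13   0.057] -> cm [ 0.4  0.1 -0. ]
[ 0.606 -0.136  0.057] -> cm [-0.3  0.3 -0. ]
```

View pics/s6c.png

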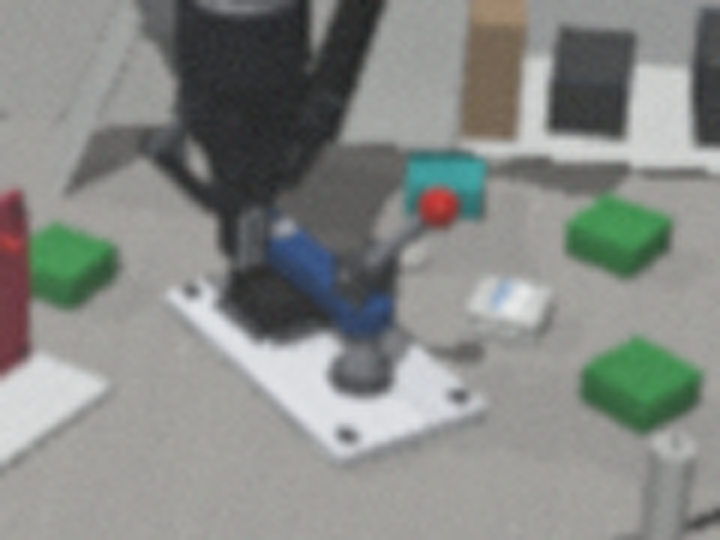

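Not at the stop yet (no force). Creep on.

```bash
python3 -m inch '[{"rx":0,"ry":0,"rz":0,"x":-0.2,"y":0.1,"z":0,"hand":0},{"rx":0,"ry":0,"rz":0,"x":-0.4,"y":0.1,"z":0,"hand":0},{"rx":0,"ry":0,"rz":0,"x":-0.6,"y":0.1,"z":0,"hand":0},{"rx":0,"ry":0,"rz":0,"x":-0.7,"y":0.1,"z":0,"hand":0},{"rx":0,"ry":0,"rz":0,"x":-0.7,"y":0.1,"z":0,"hand":0}]'
python3 - <<'E'
from h import *
st()
print(((proj('side',jig(-.0578,0,.156))-[210,140]+.4)*6),((proj('side',jig(-.063,0,.150))-[210,140]+.4)*6))
s=viewer.get_image('side')
crop('side',s,210,140,120,90,6,'pics/s7c.png')
E
```

```text
time_s: 5.2
tool_pos: [0.6039, -0.1349, 0.0568]
tcp_rot: [0.942, 0.335, -0.004, 0.002]
ft_force: [7.3, 7.6, -5.4]
gripper_width: 0.0001
5.2 [ 0.6039 -0.1349  0.0568] [[0.78, 0.63, -0.01], [0.63, -0.78, -0.01], [-0.01, 0.0, -1.0]] [ 7.3  7.6 -5.4] 0.0001 [-0.26  0.32  1.88 -0.01  0.95 -0.93]
[[435.59762224 208.99581158]] [[440.72211232 223.36747143]]
```

View pics/s7c.png

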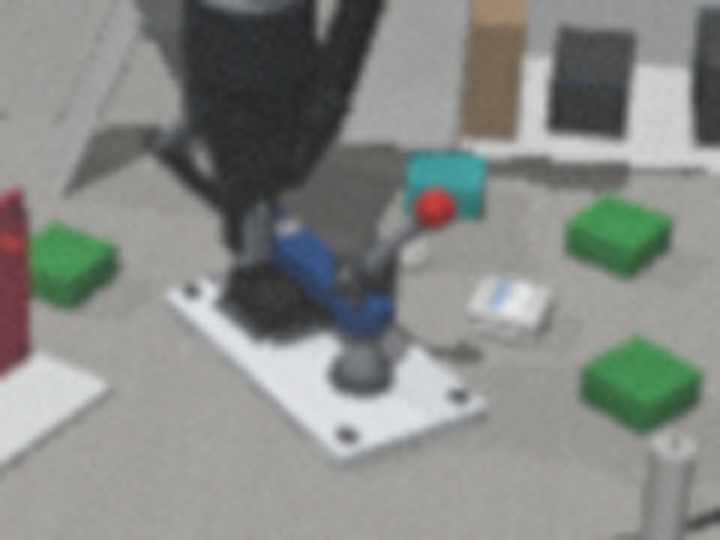

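```bash
python3 -m inch '[{"rx":0,"ry":0,"rz":0,"x":1,"y":0,"z":0,"hand":0},{"rx":0,"ry":0,"rz":0,"x":2.5,"y":0,"z":0,"hand":0},{"rx":0,"ry":0,"rz":0,"x":3,"y":0,"z":-2,"hand":0},{"rx":0,"ry":0,"rz":0,"x":3,"y":0,"z":-5,"hand":0},{"rx":0,"ry":0,"rz":0,"x":3,"y":0,"z":-9,"hand":0},{"rx":0,"ry":0,"rz":0,"x":3,"y":0,"z":-13,"hand":0},{"rx":0,"ry":0,"rz":0,"x":3,"y":0,"z":-15,"hand":0},{"rx":0,"ry":0,"rz":0,"x":3,"y":0,"z":-15,"hand":0}]'
python3 - <<'E'
from h import *
st()
tr(jig(-.048,0,.2))
s=viewer.get_image('side')
crop('side',s,210,140,120,90,6,'pics/s8c.png')
E
```

```text
time_s: 5.92
tool_pos: [0.6327, -0.1154, 0.2146]
tcp_rot: [0.942, 0.335, 0.001, 0.006]
ft_force: [1.6, -0.1, 0.6]
gripper_width: -0.0
5.92 [ 0.6327 -0.1154  0.2146] [[0.78, 0.63, 0.01], [0.63, -0.78, -0.01], [-0.0, 0.01, -1.0]] [ 1.6 -0.1  0.6] -0.0 [-0.21  0.21  1.7  -0.01  1.22 -0.89]
[ 0.5   -0.044  0.2  ] -> cm [ -5.8 -13.9   1.3]
```

View pics/s8c.png

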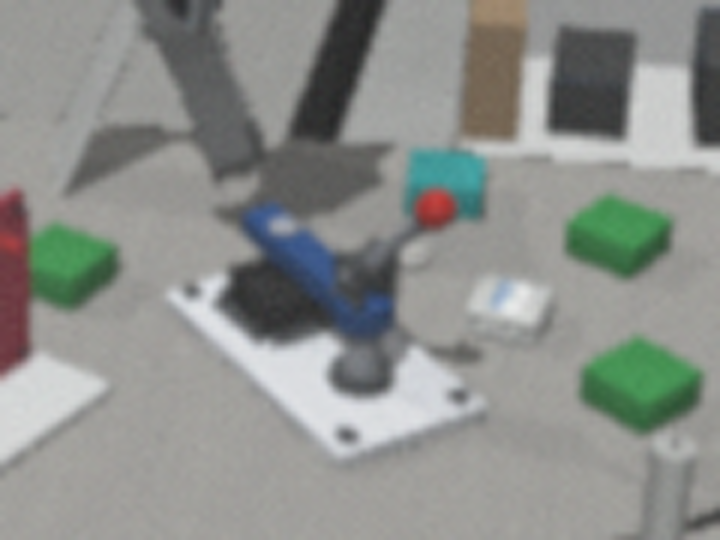

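```bash
python3 -m inch '[{"rx":0,"ry":0,"rz":0,"x":-1.4,"y":-3,"z":0,"hand":0},{"rx":0,"ry":0,"rz":0,"x":-2.8,"y":-7,"z":0,"hand":0},{"rx":0,"ry":0,"rz":0,"x":-4.4,"y":-11,"z":0,"hand":0},{"rx":0,"ry":0,"rz":0,"x":-5.8,"y":-14,"z":0,"hand":0},{"rx":0,"ry":0,"rz":0,"x":-5.8,"y":-14,"z":1.3,"hand":0},{"rx":0,"ry":0,"rz":0,"x":-5.8,"y":-14,"z":2,"hand":0},{"rx":0,"ry":0,"rz":0,"x":-5.8,"y":-14,"z":2,"hand":0}]'
python3 - <<'E'
from h import *
st()
tr(jig(-.05,0,.165),jig(-.052,0,.092))
s=viewer.get_image('side')
crop('side',s,210,120,120,90,6,'pics/s9c.png')
t=viewer.get_image('top');crop('top',t,255,160,100,75,8,'pics/t9c.png')
E
```

```text
time_s: 6.55
tool_pos: [0.4958, -0.0428, 0.1871]
tcp_rot: [0.942, 0.335, -0.003, 0.004]
ft_force: [0.6, 0.0, -0.4]
gripper_width: 0.0001
6.55 [ 0.4958 -0.0428  0.1871] [[0.78, 0.63, -0.0], [0.63, -0.78, -0.01], [-0.01, 0.0, -1.0]] [ 0.6  0.  -0.4] 0.0001 [-0.13 -0.04  2.02 -0.01  1.16 -0.81]
[ 0.498 -0.043  0.165] -> cm [0.2 0.2 2.2]
[ 0.497 -0.041  0.092] -> cm [ 0.3 -0.1  9.5]
```

View pics/s9c.png

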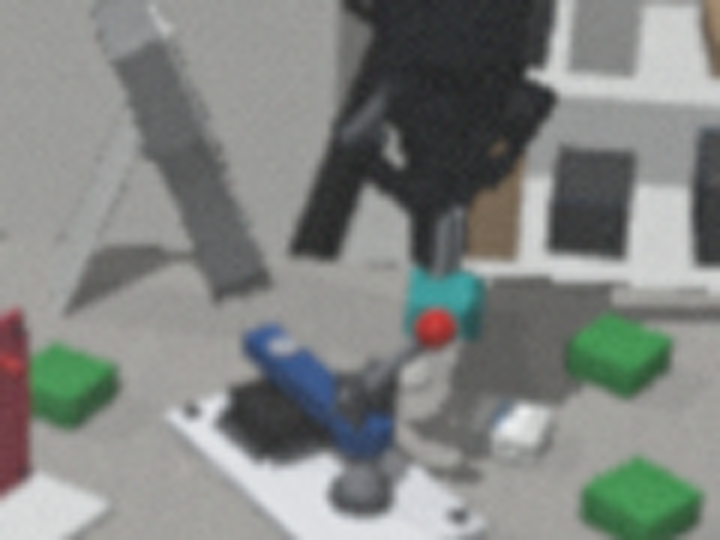

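View pics/t9c.png

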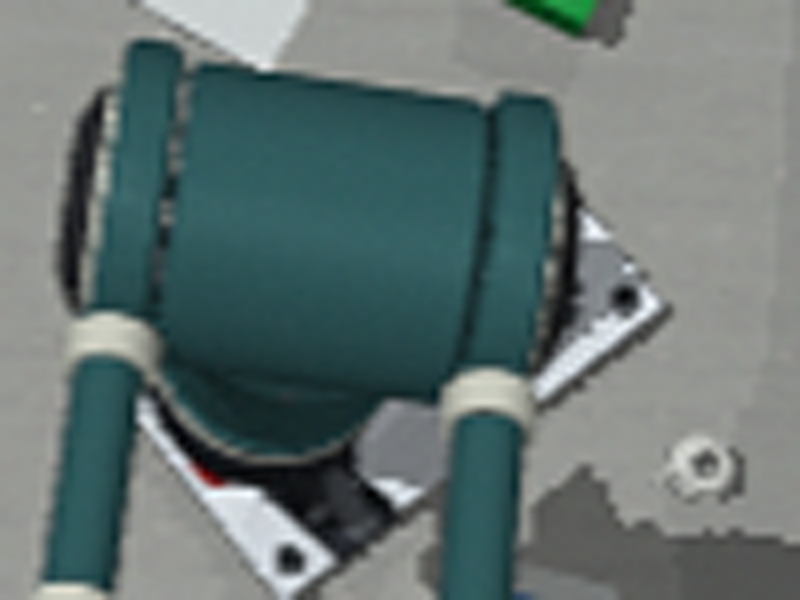

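```bash
python3 -m inch '[{"rx":0,"ry":0,"rz":0,"x":0.2,"y":0.1,"z":1.2,"hand":0},{"rx":0,"ry":0,"rz":0,"x":0.2,"y":0.1,"z":2.2,"hand":0},{"rx":0,"ry":0,"rz":0,"x":0.2,"y":0.1,"z":3.2,"hand":0},{"rx":0,"ry":0,"rz":0,"x":0.2,"y":0,"z":4.2,"hand":0},{"rx":0,"ry":0,"rz":0,"x":0.2,"y":0,"z":5.2,"hand":0},{"rx":0,"ry":0,"rz":0,"x":0.2,"y":0,"z":6,"hand":0}]'
python3 - <<'E'
from h import *
st()
tr(jig(-.055,0,.092))
s=viewer.get_image('side')
crop('side',s,210,120,120,90,6,'pics/s10c.png')
E
```

```text
time_s: 7.15
tool_pos: [0.4992, -0.0428, 0.1276]
tcp_rot: [0.942, 0.335, -0.002, 0.004]
ft_force: [-1.0, -0.4, 3.7]
gripper_width: 0.0002
7.15 [ 0.4992 -0.0428  0.1276] [[0.78, 0.63, -0.0], [0.63, -0.78, -0.01], [-0.01, 0.01, -1.0]] [-1.  -0.4  3.7] 0.0002 [-0.13  0.03  2.08 -0.01  1.04 -0.81]
[ 0.495 -0.039  0.092] -> cm [-0.  -0.6  3.6]
```

View pics/s10c.png

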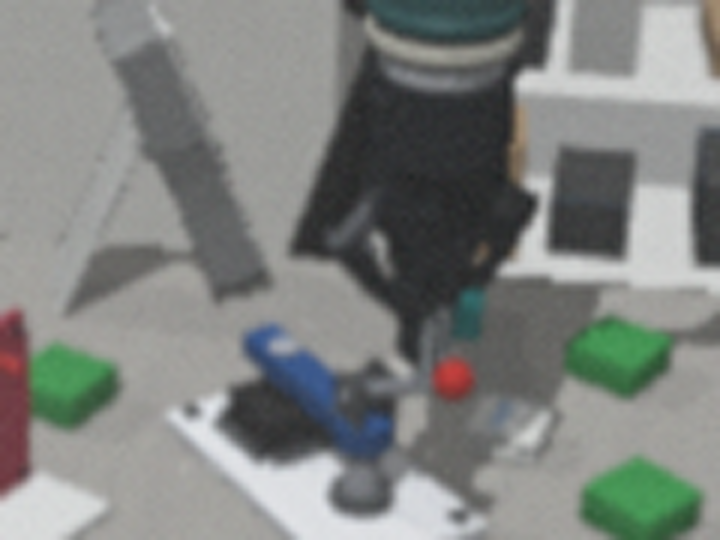

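```bash
python3 -m inch '[{"rx":0,"ry":0,"rz":0,"x":0,"y":-0.2,"z":0.8,"hand":0},{"rx":0,"ry":0,"rz":0,"x":0,"y":-0.4,"z":1.6,"hand":0},{"rx":0,"ry":0,"rz":0,"x":0,"y":-0.5,"z":2.3,"hand":0},{"rx":0,"ry":0,"rz":0,"x":0,"y":-0.5,"z":2.9,"hand":0},{"rx":0,"ry":0,"rz":0,"x":0,"y":-0.5,"z":3.3,"hand":0},{"rx":0,"ry":0,"rz":0,"x":0,"y":-0.5,"z":3.6,"hand":0},{"rx":0,"ry":0,"rz":0,"x":0,"y":-0.5,"z":3.6,"hand":0}]'
python3 - <<'E'
from h import *
st()
tr(jig(-.055,0,.092))
s=viewer.get_image('side')
crop('side',s,210,120,120,90,6,'pics/s11c.png')
for b in (0,5,10): 
  b=np.radians(b); print(((proj('side',jig(-.09*np.cos(b),0,.087+.09*np.sin(b)))-[210,120]+.4)*6))
E
```

```text
time_s: 7.78
tool_pos: [0.4945, -0.0383, 0.0919]
tcp_rot: [0.942, 0.335, -0.004, 0.003]
ft_force: [-7.8, 4.8, 18.5]
gripper_width: 0.0002
7.78 [ 0.4945 -0.0383  0.0919] [[0.78, 0.63, -0.01], [0.63, -0.78, -0.01], [-0.01, 0.0, -1.0]] [-7.8  4.8 18.5] 0.0002 [-0.12  0.06  2.11 -0.01  0.97 -0.8 ]
[ 0.495 -0.039  0.092] -> cm [ 0.   0.1 -0. ]
[[463.28522302 469.54551068]]
[[463.89898722 456.72694859]]
[[463.73867857 443.3051609 ]]
```

View pics/s11c.png

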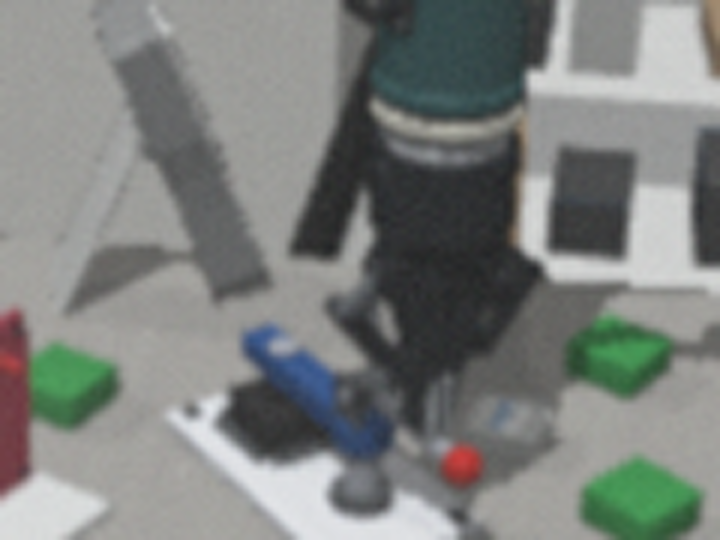

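```bash
python3 -m inch '[{"rx":0,"ry":0,"rz":0,"x":0,"y":0,"z":0.2,"hand":0},{"rx":0,"ry":0,"rz":0,"x":0,"y":0,"z":0.3,"hand":0},{"rx":0,"ry":0,"rz":0,"x":0,"y":0,"z":0.3,"hand":0}]'; python3 -c "
from h import *
st()"
```

```text
time_s: 8.08
tool_pos: [0.4945, -0.0382, 0.0917]
tcp_rot: [0.942, 0.335, -0.004, 0.002]
ft_force: [-8.2, 2.9, 23.8]
gripper_width: -0.0
8.08 [ 0.4945 -0.0382  0.0917] [[0.78, 0.63, -0.01], [0.63, -0.78, -0.01], [-0.01, 0.0, -1.0]] [-8.2  2.9 23.8] -0.0 [-0.12  0.06  2.11 -0.01  0.97 -0.8 ]
```

At the hard stop: the force rises but the tool does not move. Retreat straight up.

```bash
python3 -m inch '[{"rx":0,"ry":0,"rz":0,"x":0,"y":0,"z":-1,"hand":0},{"rx":0,"ry":0,"rz":0,"x":0,"y":0,"z":-4,"hand":0},{"rx":0,"ry":0,"rz":0,"x":0,"y":0,"z":-8,"hand":0},{"rx":0,"ry":0,"rz":0,"x":0,"y":0,"z":-12,"hand":0},{"rx":0,"ry":0,"rz":0,"x":3,"y":0,"z":-15,"hand":0},{"rx":0,"ry":0,"rz":0,"x":7,"y":0,"z":-15,"hand":0},{"rx":0,"ry":0,"rz":0,"x":11,"y":0,"z":-15,"hand":0},{"rx":0,"ry":0,"rz":0,"x":12,"y":0,"z":-15,"hand":0}]'; python3 -m inch '[{"rx":0,"ry":0,"rz":0,"x":0,"y":-1,"z":0,"hand":0},{"rx":0,"ry":0,"rz":0,"x":0,"y":-2,"z":0,"hand":0},{"rx":0,"ry":0,"rz":0,"x":0,"y":-2,"z":0,"hand":0}]'
python3 - <<'E'
from h import *
st()
s=viewer.get_image('side'); t=viewer.get_image('top')
crop('side',s,210,140,120,90,6,'pics/s12c.png');crop('top',t,255,160,100,75,8,'pics/t12c.png')
for b in (0,5,10): 
  b=np.radians(b);P=jig(-.09*np.cos(b),0,.087+.09*np.sin(b)); print(((proj('side',P)-[210,140]+.4)*6),((proj('top',P)-[255,160]+.44)*8))
E
```

```text
time_s: 8.75
tool_pos: [0.5924, 0.041, 0.241]
tcp_rot: [0.942, 0.335, -0.002, 0.003]
ft_force: [-0.2, -0.3, 0.3]
gripper_width: 0.0003
time_s: 9.0
tool_pos: [0.5772, 0.0573, 0.2396]
tcp_rot: [0.942, 0.336, -0.003, 0.002]
ft_force: [-0.5, -0.6, -0.4]
gripper_width: -0.0001
9.0 [0.5772 0.0573 0.2396] [[0.77, 0.63, -0.0], [0.63, -0.77, -0.01], [-0.01, 0.0, -1.0]] [-0.5 -0.6 -0.4] -0.0001 [ 0.06  0.08  1.8  -0.01  1.26 -0.62]
[[463.28522302 349.54551068]] [[142.14723682 535.08037906]]
[[463.89898722 336.72694859]] [[143.78508924 531.86562283]]
[[463.73867857 323.3051609 ]] [[146.88107011 527.51792764]]
```

View pics/s12c.png

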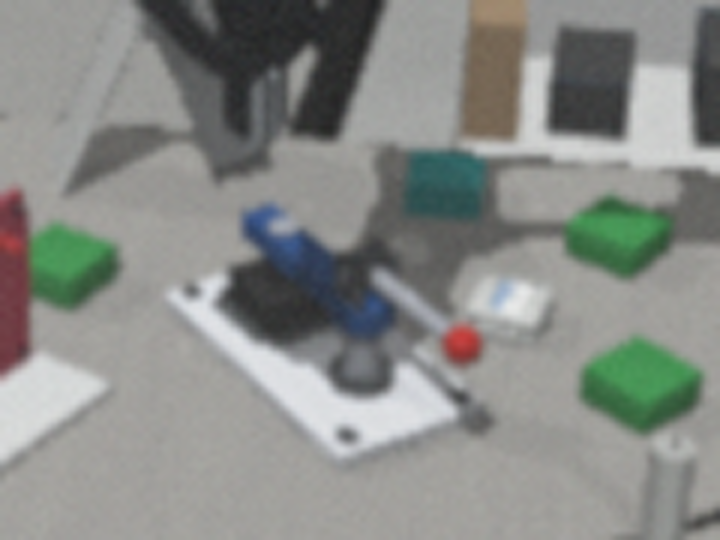

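View pics/t12c.png

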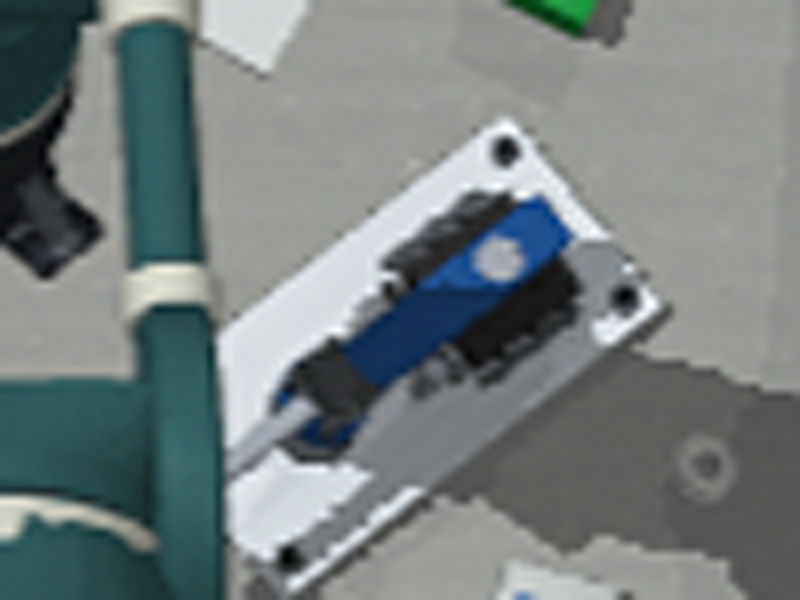

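Run:
```python
from h import *
for f,y0 in (('s11c',120),('s12c',140)):
    a=cv2.imread(f'pics/{f}.png').astype(int); m=(a[...,2]>150)&(a[...,1]<90)&(a[...,0]<90)
    n,l,s,c=cv2.connectedComponentsWithStats(m.astype('uint8'))
    for k in range(1,n):
        if s[k,4]>300: print(f,c[k]+[0,(y0-140)*6],s[k,4])
```

```text
s11c [461.80832095 340.20059435] 673
s12c [461.62267343 340.68189509] 591
```

```bash
python3 -c "
from h import *
r.hand_in(); st()"
```

```text
the job is handed in; nothing more can be done
the job is handed in; nothing more can be done
```

The clamp is closed on the black riser block and the job is handed in; the last robot clock reading before hand-in was 9.0 s. `hand_in` gives no verdict.

**What I did:** With the fingers shut, I pushed the blue strap round until it hit its stop. The push force rose to about 10 N and the strap would go no further. I then pushed the red-knobbed lever straight down to its stop. The force there was 24 N, the fingertip was at a height of 91.7 mm, and more push gave only 0.2 mm. The arm then went up and clear, with the force reading back near zero.

**Last checks:**
- **Strap:** in the last top picture it lies along the jig with its end over the middle of the block.
- **Block:** it looks to be sitting in its nest. I did not measure whether it shifted.
- **Lever:** the knob did not spring back when I let go; its position in the pictures was the same to a fraction of a pixel.
- **Bystanders:** the lens box and ring adapter, the only ones close to the work, looked unmoved. I did not check the driver, blower, iris or meter at the end.

**Disagreement and gap:**
- **Lever angle:** the knob's position in the side picture suggests the lever is about 2 to 3.5° above level, while the fingertip height at the stop says level. I put that down to shading and calibration error; it is within the 5° limit either way.
- **Shoe force:** the shoe's force on the block could not be measured directly. I infer it from the lever being fully down.

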